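# Slide the tall bottle into its travel bay

### The arm

A 6-joint arm with a two-finger parallel gripper is mounted at the origin on the work surface. World frame = base frame: x ahead of the robot, y to its left, z up, the work surface at z = 0. Lengths are in m, angles in rad, forces in N, time in s.
With the tool pointing down it reaches from about 0.375 to 0.975 m from the base axis. Payload 3.8 kg.
Tool frame: the origin (TCP) lies at the very end of the fingers, on their centre line; the grasp point (between the pads) lies 19 mm behind it; z points along the fingers, y is the line along which they close (so a half turn about z gives the same grasp; the last joint's range is limited). The gripper opens to 88 mm and grips with 3 to 60 N. Pads are 18 mm wide; open, the fingers measure 123 mm over their backs; the gripper's body (75 mm by 187 mm) begins 45 mm behind the grasp point.
Start: joints at [-0.037, 0.264, 1.604, -0, 1.274, -0.037], TCP at [0.675, -0, 0.239] pointing down, gripper open.
Joint ranges: [-2.63, 2.63], [-0.94, 2.18], [0.31, 2.57], [-1.31, 4.45], [0, 2.66], [-2.55, 2.55]. Speed limits (rad/s): [2.57, 2.57, 3.14, 3.14, 3.14, 3.14].

### API

Orientations are given as a 3x3 rotation matrix whose columns are the frame's x, y, z axes.
In Python, from station import bot gives the robot as it stands.
- The arm moves only by the shell command python3 -m jog 'ROWS'. ROWS is JSON, a list of rows, each an object of numbers: "dx", "dy", "dz": the shift along the tool's x, y, z in mm; "rx", "ry", "rz": the turn, a rotation vector about the tool's x, y, z in degrees; "gripper": the opening in per cent of the stroke, from 0 (shut) to 100 (fully open). In form: [{"dx": .., "dy": .., "dz": .., "rx": .., "ry": .., "rz": .., "gripper": ..}, ...]. A call has 1 to 20 rows; each row is the pose to reach, as a shift and turn from the pose commanded when the call began, along the tool's axes at that moment; what a row does not reach only later rows make up. A row lasts 1/8 s, in which the tool goes at most 62.5 mm and 10.7 degrees, less where a joint would pass 70% of its speed; a pose out of reach is approached as far as the arm can. A call with a gripper value outside its range is refused whole. The fingers move at their own pace and stop on an object; the grip force is fixed at half the most. Time passes only in rows, so rows that repeat a pose let the fingers close. It gives the time, the measured TCP pose, the force, the opening and the grip force at its end, in the units of the state.
- bot.read_state(): the state, without advancing time (a new reading comes with each control period).
- bot.snapshot(name): name is "scene" or "side" or "wrist"; returns a dict with "img" (480x640x3 uint8, blue, green, red), "camera_matrix" (3x3 intrinsics, pixels), "rvec" (rotation vector, rad) and "tvec" (3), from world to camera coordinates, as OpenCV has them. Camera axes: x right, y down, z forward; pixel columns grow to the right and rows downward; lengths in m; the calibration is good to about 2 mm. A picture is of the moment at which its call begins. There is no depth.
- bot.job_done(): hands the job in; it is judged then, once.
Trained networks look in a picture, given as the dict that the camera call returned (one of the last four; its "shot" number tells which), for a name from the list of things; names that differ only in an ending like _2 or _b are one class to them, and where a whole thing is asked for, a point or a joint stands for the part that bears it (a point fixed in the world has none). Each returns a list of dicts, best first, with "p" (0 to 1); they miss things now and then, are a little off and sometimes report something else, mostly with a low value. They report only what shows in the picture. A call takes as long as a camera call. They do not tell look-alikes from the thing itself.
- bot.spot_in(thing, picture): "xy" ([column, row] in pixels, amid what is visible of it).
- bot.mark_of(thing, picture): "xy" ([column, row] in pixels: a listed point, or the origin of a listed thing).
The state is a dict: "clock": time; "qpos": joint angles; "qd": joint speeds; "effort": joint torques, N m; "eef_pos": TCP position; "tcp_rot": TCP orientation; "force": force on the tool from outside, world axes, zero at the start; "torque": the same for the moment, N m; "opening": finger opening in m; "grip_force": force on a finger pad.
Only numpy, scipy, OpenCV 4.12 (cv2) and the standard library are available. Lean on these libraries where they do the work, as an engineer would, in place of code of your own. Each camera call takes 0.05 s, during which the arm holds its last target. There are 200 camera calls.

### The job

Push the tall green bottle with the blue pourer low on its body so that it slides across the cart top, staying upright, into the black-fenced travel bay, until it stands against the fence's back wall; then leave it. Do not lift or tip it, do not touch its neck or pourer, and leave the shaker, measuring cup and dish where they are.

Things in the scene. Friction and masses are not known exactly. Their poses are not given: they have to be found in the camera images.
- bottle: Tall green bottle standing loose on the steel top, 290 mm high, about 0.5 kg. Round body 76 mm across up to 50 mm height, then a cone narrowing to 48 mm at 125 mm; paper label from 12 to 42 mm. Origin: centre of its underside, z up; its yaw is arbitrary. Pushed below about 35 mm height it slides; pushed much higher it tips. It stops where it is left.
- neck: Neck and blue pourer, rigidly one with the bottle: all above 125 mm height; 48 mm across at the bottom, 29 mm from 185 to 225 mm, then the blue pourer to 290 mm. Origin and axes coincide with the bottle's (centre of the bottle's underside). The robot must not touch it.
- bay: Fixed black fence, 30 mm high, 8 mm thick, U-shaped from above, yellow patch on its floor (no step). Origin: on the top, where the bottle's centre is when against the back wall, midway between the sides. x axis: from mouth to back wall, the way the bottle goes in, within 15 degrees of straight to the robot's right (-y); z up. Inner faces: back wall at x = +38 mm, sides at y = +-50 mm.
- bay_mouth (a point): Point on the top on the bay's centre line, 60 mm before the bay's origin: middle of the funnel mouth, axes as the bay. The straight side walls end 20 mm before the bay's origin; from there two wings flare out at 40 degrees to this mouth line, about 165 mm apart. The bottle starts 165 to 200 mm before the bay's origin, up to 55 mm to either side of its centre line.
- shaker: Steel three-piece cobbler shaker, 205 mm high, 62 mm across at the foot, 86 mm at its widest (130 mm height), standing loose. Origin: centre of its underside. Leave it alone.
- measuring_cup: Clear polycarbonate measuring cup with a handle at its own +y, 76 mm across, 95 mm high, standing loose. Origin: centre of its underside. Leave it alone.
- rim_dish: White enamel salt-rim dish, 110 mm across, 26 mm high, loose. Origin: centre of its underside. Leave it alone.
- caddy: Grey plastic pour-spout caddy, 110 x 150 mm, 85 mm high with spouts up to 135 mm, pinned by a steel toggle clamp with a red handle at its +y side (up to 170 mm high, 130 mm from the origin). Fixed. Origin: centre of the caddy's underside. It plays no part.
Not all that is in view belongs to the job. Several things have the shape of the bay; the one meant has the colours described above.

How it is judged:
At the end, for the whole second after the job is handed in: The bottle stands upright (within 3 degrees), still, on the top inside the bay, its side within 8 mm of the back wall and its centre within 15 mm of the bay's centre line; shaker, measuring cup and dish are within 15 mm of where they began (x of bottle in the frame of bay between -0.008 and 0.005 m and y of bottle in the frame of bay between -0.015 and 0.015 m and angle between bottle's own z axis and vertical below 0.05 rad and height (world z) of bottle below 0.004 m and linear speed of bottle below 0.02 m/s and distance of each of shaker, measuring_cup, rim_dish from where it was at the start of the episode below 0.015 m); the robot touches nothing.
It fails at once if the bottle is lifted off the top (height (world z) of bottle above 0.012 m).
It fails at once if the bottle is tipped by more than 11 degrees (angle between bottle's own z axis and vertical above 0.2 rad).
It fails at once if the robot touches the bottle's neck or pourer (contact force between neck and the fingers above 0.5 N or contact force between neck and the arm above 0.5 N).
It fails at once if shaker, measuring cup or dish is moved by 15 mm or more (distance of any of shaker, measuring_cup, rim_dish from where it was at the start of the episode above 0.015 m).
It fails at once if shaker, measuring cup or dish is tipped (angle between any of shaker, measuring_cup, rim_dish's own z axis and vertical above 0.2 rad).
It also fails if it takes over 48 s, if anything falls off the work surface, if the arm or the gripper's body presses on something with over 40 N, if the wrist force passes 120 N, or if a joint passes its speed limit or range.

## Working session

There is one attempt and no reset: what is moved stays moved. The work goes in short steps, Python scripts to look and compute and a shell command to move; the robot and the scene stay as the last step left them, time stands still between calls to the robot, and variables do not carry over. Pictures are saved under pics/ and viewed, at most 10 in all, crops included, and the job is handed in when it is done.

```bash
mkdir -p pics; cat > h.py <<'E'
import numpy as np,cv2
from station import bot
def ray(s,uv,z):
    K=s["camera_matrix"];R=cv2.Rodrigues(np.array(s["rvec"],float))[0];t=np.array(s["tvec"],float).ravel()
    d=R.T@np.linalg.inv(K)@np.array([uv[0],uv[1],1.]);c=-R.T@t
    return c+d*(z-c[2])/d[2]
def proj(s,P):
    return cv2.projectPoints(np.array(P,float).reshape(-1,1,3),np.array(s["rvec"],float),np.array(s["tvec"],float),s["camera_matrix"],None)[0].reshape(-1,2)
E
python3 - <<'E'
from h import *
for n in("scene","side"):
    s=bot.snapshot(n);cv2.imwrite(f"pics/{n}0.png",s["img"])
    for th in("bottle","bay","bay_mouth","shaker","measuring_cup","rim_dish","caddy"):
        for d in bot.mark_of(th,s)[:3]:
            print(n,th,round(d["p"],2),np.round(d["xy"]),np.round(ray(s,d["xy"],0),3))
s=bot.read_state();print(s["clock"],s["eef_pos"],s["tcp_rot"])
E
```

```text
scene bottle 0.82 [448. 219.] [0.495 0.099 0.   ]
scene bay 0.9 [278. 171.] [ 0.338 -0.237  0.   ]
scene bay 0.9 [221. 362.] [ 0.771 -0.332  0.   ]
scene bay 0.69 [362. 245.] [ 0.551 -0.08   0.   ]
scene shaker 0.65 [288. 264.] [ 0.585 -0.221  0.   ]
scene measuring_cup 0.92 [362. 330.] [ 0.728 -0.101  0.   ]
scene caddy 0.6 [168. 245.] [ 0.528 -0.449  0.   ]
side bottle 0.87 [291. 197.] [0.514 0.093 0.   ]
side bay 0.94 [445. 302.] [ 0.768 -0.327  0.   ]
side bay 0.93 [222. 295.] [ 0.342 -0.235  0.   ]
side bay_mouth 0.88 [220. 276.] [ 0.337 -0.177  0.   ]
side bay_mouth 0.8 [439. 279.] [ 0.779 -0.265  0.   ]
side bay_mouth 0.69 [311. 226.] [ 0.546 -0.038  0.   ]
side shaker 0.57 [343. 276.] [ 0.589 -0.222  0.   ]
side measuring_cup 0.73 [392. 232.] [ 0.725 -0.096  0.   ]
side rim_dish 0.94 [367. 193.] [0.706 0.075 0.   ]
side caddy 0.92 [331. 367.] [ 0.526 -0.444  0.   ]
0.8 [ 6.75001649e-01 -2.38590597e-05  2.38743876e-01] [[-2.47631409e-06  9.99999999e-01  5.27505030e-05]
 [ 1.00000000e+00  2.47739909e-06 -2.05683944e-05]
 [-2.05685251e-05  5.27504520e-05 -9.99999998e-01]]
```

View pics/scene0.png

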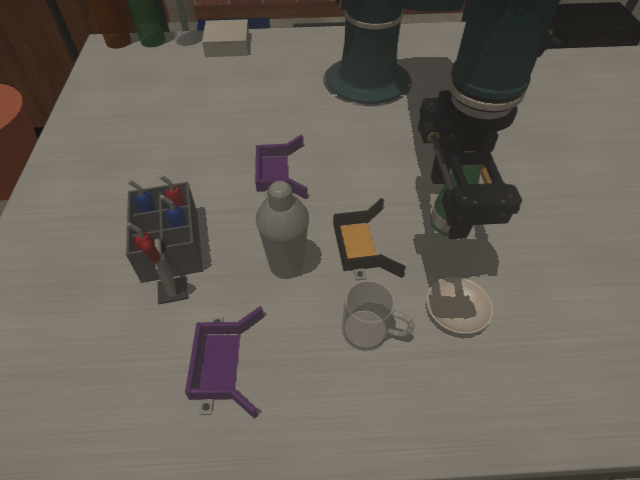

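View pics/side0.png

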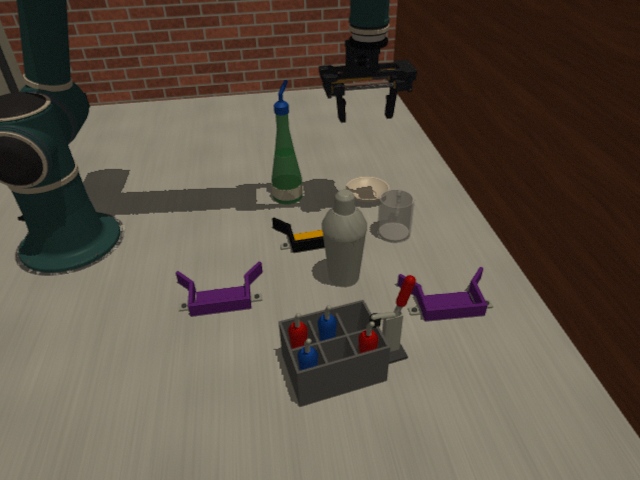

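The real bay is the black one with the yellow patch, at scene pixel ~(360,240); the purple ones are look-alikes. The bottle is at side pixel ~(288,195), and the gripper hides it in the scene view. I'll move the arm back to the left with the tool tilted, then measure.

```bash
python3 -m jog '[{"dx":50,"ry":-10,"gripper":50},{"dx":100,"ry":-20,"gripper":50},{"dx":150,"ry":-30,"gripper":50},{"dx":200,"ry":-40,"gripper":50},{"dx":220,"dy":-40,"ry":-45,"gripper":50},{"dx":220,"dy":-80,"ry":-45,"gripper":50},{"dx":220,"dy":-120,"ry":-45,"gripper":50},{"dx":220,"dy":-160,"ry":-45,"gripper":50},{"dx":220,"dy":-160,"ry":-45,"gripper":50},{"dx":220,"dy":-160,"ry":-45,"gripper":50}]'
python3 - <<'E'
from h import *
for n in("scene","side"):
    s=bot.snapshot(n)
    for th in("bottle","bay","bay_mouth"):
        for d in bot.mark_of(th,s)[:3]:
            print(n,th,round(d["p"],2),np.round(d["xy"],1),np.round(ray(s,d["xy"],0),3))
    if n=="scene":
        c=s["img"][170:295,320:490]; cv2.imwrite("pics/crop1.png",cv2.resize(c,None,fx=4.7,fy=4.7,interpolation=cv2.INTER_CUBIC))
E
```

```text
scene bottle 0.75 [451.3 219.4] [0.497 0.105 0.   ]
scene bay 0.94 [282.  173.1] [ 0.343 -0.229  0.   ]
scene bay 0.73 [361. 244.] [ 0.548 -0.081  0.   ]
scene bay 0.72 [222.9 359.2] [ 0.766 -0.329  0.   ]
side bottle 0.65 [291.8 195.6] [0.516 0.098 0.   ]
side bay 0.93 [446.1 299.7] [ 0.772 -0.323  0.   ]
side bay 0.86 [218.  296.2] [ 0.334 -0.237  0.   ]
side bay 0.84 [316.2 239.2] [ 0.551 -0.09   0.   ]
side bay_mouth 0.89 [309.1 221.8] [ 0.544 -0.022  0.   ]
side bay_mouth 0.86 [436.2 279.4] [ 0.772 -0.265  0.   ]
side bay_mouth 0.62 [223.6 276.6] [ 0.345 -0.181  0.   ]schema error: expected keys dx, dy, dz, rx, ry, rz, gripper
```

View pics/crop1.png

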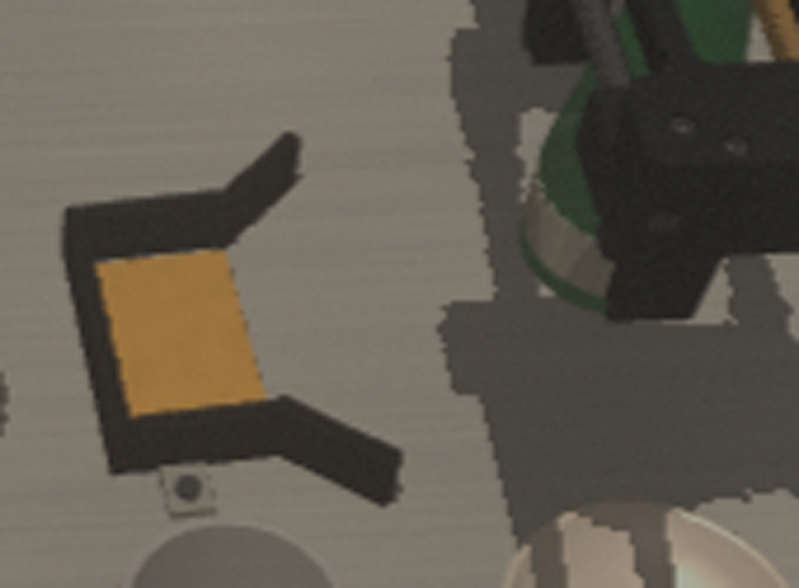

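All keys are required in every row, so nothing has moved yet. In the crop the bay's back wall is at left (68,207)-(110,470), its mouth faces right, and the bottle's left side is at ~(530,240).

```bash
python3 -m jog '[{"dx":50,"dy":0,"dz":0,"rx":0,"ry":-10,"rz":0,"gripper":50},{"dx":100,"dy":0,"dz":0,"rx":0,"ry":-20,"rz":0,"gripper":50},{"dx":150,"dy":0,"dz":0,"rx":0,"ry":-30,"rz":0,"gripper":50},{"dx":200,"dy":0,"dz":0,"rx":0,"ry":-40,"rz":0,"gripper":50},{"dx":240,"dy":-40,"dz":0,"rx":0,"ry":-45,"rz":0,"gripper":50},{"dx":240,"dy":-80,"dz":0,"rx":0,"ry":-45,"rz":0,"gripper":50},{"dx":240,"dy":-120,"dz":0,"rx":0,"ry":-45,"rz":0,"gripper":50},{"dx":240,"dy":-160,"dz":0,"rx":0,"ry":-45,"rz":0,"gripper":50},{"dx":240,"dy":-160,"dz":0,"rx":0,"ry":-45,"rz":0,"gripper":50},{"dx":240,"dy":-160,"dz":0,"rx":0,"ry":-45,"rz":0,"gripper":50}]'
cat > fit.py <<'E'
from h import *
from scipy.optimize import minimize
pics=[bot.snapshot(n) for n in("scene","side")]
for s in pics:
    for d in bot.mark_of("bottle",s)[:2]: print("bottle",round(d["p"],2),np.round(d["xy"],1),np.round(ray(s,d["xy"],0),3))
# bay: fit fence footprint prism to black pixels in scene
s=pics[0];im=s["img"];m=(im.max(2)<62).astype(np.uint8);m[:, :320]=0;m[:,410:]=0;m[:195]=0;m[282:]=0
i=8e-3;a=[(-60,82.5),(-20,50),(38,50),(38,-50),(-20,-50),(-60,-82.5)]
segs=[((-57,84),(-18,54)),((-20,54),(42,54)),((42,54),(42,-54)),((42,-54),(-20,-54)),((-18,-54),(-57,-84))]
def mask(p):
    c,w=np.cos(p[2]),np.sin(p[2]);o=np.zeros(im.shape[:2],np.uint8)
    for A,B in segs:
        A,B=np.array(A)/1e3,np.array(B)/1e3;u=(B-A)/np.linalg.norm(B-A);n=np.array([-u[1],u[0]])*.004
        q=[(*(np.array([[c,-w],[w,c]])@(P+g*n)+p[:2]),z) for P in(A,B) for g in(1,-1) for z in(0,.03)]
        h=cv2.convexHull(np.round(proj(s,q)*16).astype(np.int32));cv2.fillConvexPoly(o,h,1,cv2.LINE_8,4)
    return o
f=lambda p:float((mask(p)!=m).sum())
best=min((minimize(f,[.55,-.085,np.radians(t)],method="Nelder-Mead",options=dict(initial_simplex=np.array([.55,-.085,np.radians(t)])+np.array([[0,0,0],[.01,0,0],[0,.01,0],[0,0,.1]]))) for t in(-102,-90,-78)),key=lambda r:r.fun)
print("bay",np.round(best.x[:2],4),np.degrees(best.x[2]),best.fun,m.sum())
o=im.copy();e=cv2.findContours(mask(best.x),cv2.RETR_LIST,cv2.CHAIN_APPROX_NONE)[0];cv2.drawContours(o,e,-1,(0,0,255),1)
# bottle base circle from label+green mask in the scene picture
cv2.imwrite("pics/c2.png",np.hstack([cv2.resize(o[150:310,320:500],None,fx=2.2,fy=2.2),cv2.resize(pics[1]["img"][60:220,200:380],None,fx=2.2,fy=2.2)]))
st=bot.read_state();print(st["clock"],np.round(st["eef_pos"],4),np.round(st["tcp_rot"],3),st["opening"])
E
python3 fit.py
```

```text
clock: 2.45
eef_pos: [0.5156, 0.2402, 0.239]
tcp_rot: [[0.0, 1.0, 0.001], [0.708, 0.001, -0.707], [-0.707, 0.001, -0.708]]
force: [1.0, -0.3, 0.4]
opening: 0.044
grip_force: 0.0
bottle 0.77 [450.7 219.4] [0.497 0.104 0.   ]
bottle 0.57 [290.3 196.6] [0.512 0.094 0.   ]
bay [ 0.5459 -0.0803] -86.08453741952862 388.0 1528
2.65 [0.5159 0.2399 0.2387] [[ 0.001  1.    -0.   ]
 [ 0.707 -0.001 -0.707]
 [-0.707  0.    -0.707]] 0.04374737663952724
```

View pics/c2.png

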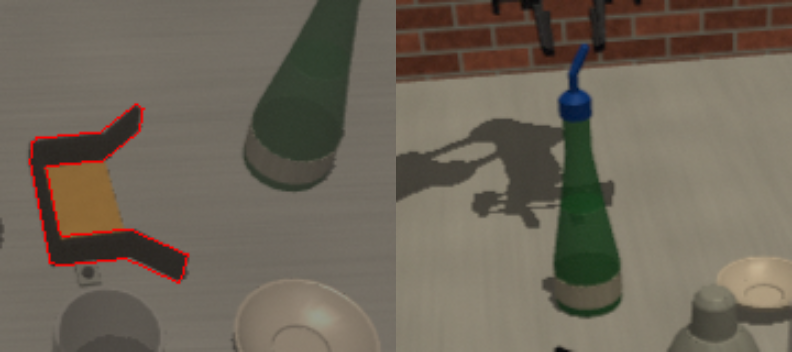

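The fence outline fits well (red contour). The bottle is now clear: its base front edge is at scene ≈(452,235.5) and at side ≈(287.5,203.5).

```bash
python3 - <<'E'
from h import *
for n,uv in(("scene",(451.8,235.6)),("side",(287.5,203.6))):
    s=bot.snapshot(n);R=cv2.Rodrigues(np.array(s["rvec"],float))[0];c=(-R.T@np.array(s["tvec"]).ravel())
    P=ray(s,uv,0);d=(P-c)[:2];d/=np.linalg.norm(d);print(n,np.round(P,3),np.round(P[:2]+.038*d,4))
    im=s["img"].astype(int);r=int(uv[1])-12
    # body edges by a simple circle projection check
    for ctr in((.505,.099),tuple(P[:2]+.038*d)):
        q=proj(s,[(ctr[0]+.038*np.cos(t),ctr[1]+.038*np.sin(t),.03) for t in np.linspace(0,6.28,90)])
        print(np.round(ctr,3),np.round([q[:,0].min(),q[:,0].max(),q[:,1].max()],1))
E
```

```text
scene [0.538 0.096 0.   ] [0.5042 0.114 ]
[0.505 0.099] [432.8 473.1 227.7]
[0.504 0.114] [440.4 480.7 227. ]
side [0.502 0.064 0.   ] [0.5037 0.1021]
[0.505 0.099] [271.5 301.9 194.1]
[0.504 0.102] [270.9 301.3 193.5]
```

Both views agree on the bottle at (0.505, 0.099), 179 mm before the bay. The bay is at (0.546, −0.080), yaw −86°. Next I lower the tilted tool behind the bottle with the fingers as a two-point cradle.

```bash
python3 -m jog '[{"dx":25,"dy":-3,"dz":40,"rx":0,"ry":0,"rz":0,"gripper":50},{"dx":50,"dy":-6,"dz":80,"rx":0,"ry":0,"rz":0,"gripper":50},{"dx":75,"dy":-9,"dz":120,"rx":0,"ry":0,"rz":0,"gripper":50},{"dx":95,"dy":-11,"dz":165,"rx":0,"ry":0,"rz":0,"gripper":50},{"dx":111,"dy":-11,"dz":203,"rx":0,"ry":0,"rz":0,"gripper":50},{"dx":111,"dy":-11,"dz":203,"rx":0,"ry":0,"rz":0,"gripper":50},{"dx":111,"dy":-11,"dz":203,"rx":0,"ry":0,"rz":0,"gripper":50}]'
python3 -m jog '[{"dx":-6,"dy":0,"dz":6,"rx":0,"ry":0,"rz":0,"gripper":50},{"dx":-12,"dy":0,"dz":12,"rx":0,"ry":0,"rz":0,"gripper":50},{"dx":-18,"dy":0,"dz":18,"rx":0,"ry":0,"rz":0,"gripper":50},{"dx":-22,"dy":0,"dz":22,"rx":0,"ry":0,"rz":0,"gripper":50},{"dx":-25,"dy":0,"dz":25,"rx":0,"ry":0,"rz":0,"gripper":50},{"dx":-25,"dy":0,"dz":25,"rx":0,"ry":0,"rz":0,"gripper":50}]'
python3 - <<'E'
from h import *
a=bot.snapshot("scene")["img"][150:310,320:500];b=bot.snapshot("side")["img"][100:260,200:380]
cv2.imwrite("pics/c3.png",np.hstack([cv2.resize(i,None,fx=2.2,fy=2.2) for i in(a,b)]))
E
```

```text
clock: 3.62
eef_pos: [0.5051, 0.1757, 0.0178]
tcp_rot: [[0.001, 1.0, 0.001], [0.708, -0.0, -0.707], [-0.707, 0.001, -0.708]]
force: [1.0, 0.1, 0.1]
opening: 0.0442
grip_force: 0.0
clock: 4.38
eef_pos: [0.5039, 0.1392, 0.0166]
tcp_rot: [[0.0, 1.0, -0.0], [0.707, -0.0, -0.707], [-0.707, -0.0, -0.707]]
force: [0.1, 0.5, 1.1]
opening: 0.0442
grip_force: 0.0
```

View pics/c3.png

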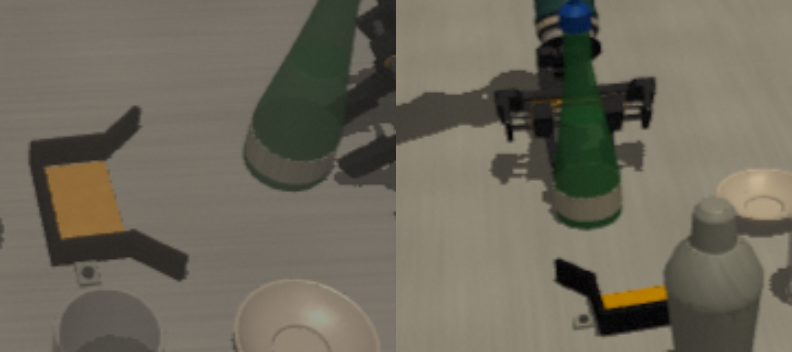

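The cradle sits just behind the bottle, low on the label and centred. Now I push towards the bay.

```bash
python3 -m jog '[{"dx":-3,"dy":0,"dz":3,"rx":0,"ry":0,"rz":0,"gripper":50},{"dx":-6,"dy":1,"dz":6,"rx":0,"ry":0,"rz":0,"gripper":50},{"dx":-10,"dy":2,"dz":10,"rx":0,"ry":0,"rz":0,"gripper":50},{"dx":-14,"dy":4,"dz":14,"rx":0,"ry":0,"rz":0,"gripper":50},{"dx":-18,"dy":5,"dz":18,"rx":0,"ry":0,"rz":0,"gripper":50},{"dx":-22,"dy":7,"dz":22,"rx":0,"ry":0,"rz":0,"gripper":50},{"dx":-26,"dy":8,"dz":26,"rx":0,"ry":0,"rz":0,"gripper":50},{"dx":-30,"dy":10,"dz":30,"rx":0,"ry":0,"rz":0,"gripper":50},{"dx":-34,"dy":11,"dz":34,"rx":0,"ry":0,"rz":0,"gripper":50},{"dx":-38,"dy":13,"dz":38,"rx":0,"ry":0,"rz":0,"gripper":50},{"dx":-42,"dy":14,"dz":42,"rx":0,"ry":0,"rz":0,"gripper":50},{"dx":-46,"dy":16,"dz":46,"rx":0,"ry":0,"rz":0,"gripper":50},{"dx":-50,"dy":17,"dz":50,"rx":0,"ry":0,"rz":0,"gripper":50},{"dx":-54,"dy":19,"dz":54,"rx":0,"ry":0,"rz":0,"gripper":50},{"dx":-58,"dy":20,"dz":58,"rx":0,"ry":0,"rz":0,"gripper":50},{"dx":-62,"dy":22,"dz":62,"rx":0,"ry":0,"rz":0,"gripper":50},{"dx":-66,"dy":24,"dz":66,"rx":0,"ry":0,"rz":0,"gripper":50},{"dx":-70,"dy":26,"dz":70,"rx":0,"ry":0,"rz":0,"gripper":50},{"dx":-72,"dy":27,"dz":72,"rx":0,"ry":0,"rz":0,"gripper":50},{"dx":-72,"dy":27,"dz":72,"rx":0,"ry":0,"rz":0,"gripper":50}]'
python3 - <<'E'
from h import *
a=bot.snapshot("scene")["img"][150:310,320:500];b=bot.snapshot("side")["img"][100:260,200:380]
cv2.imwrite("pics/c4.png",np.hstack([cv2.resize(i,None,fx=2.2,fy=2.2) for i in(a,b)]))
E
```

```text
clock: 6.98
eef_pos: [0.531, 0.0373, 0.0168]
tcp_rot: [[0.0, 1.0, -0.0], [0.707, -0.0, -0.708], [-0.708, -0.0, -0.707]]
force: [0.5, 1.4, -0.6]
opening: 0.044
grip_force: 0.7
```

View pics/c4.png

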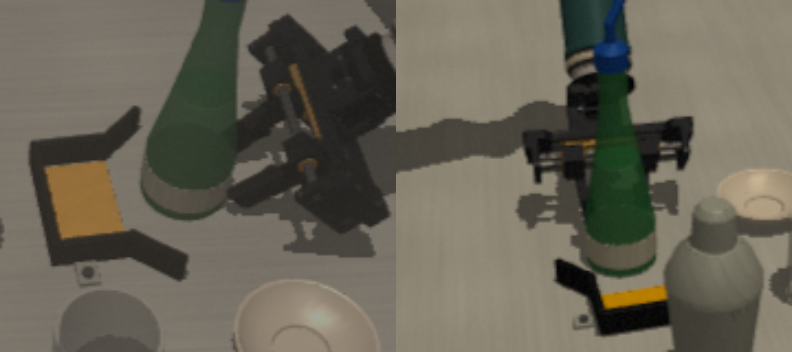

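The bottle is upright in the cradle and heading for the middle of the mouth. I push on, more slowly near the wall.

```bash
python3 -m jog '[{"dx":-4,"dy":1,"dz":4,"rx":0,"ry":0,"rz":0,"gripper":50},{"dx":-8,"dy":2,"dz":8,"rx":0,"ry":0,"rz":0,"gripper":50},{"dx":-12,"dy":4,"dz":12,"rx":0,"ry":0,"rz":0,"gripper":50},{"dx":-16,"dy":5,"dz":16,"rx":0,"ry":0,"rz":0,"gripper":50},{"dx":-20,"dy":6,"dz":20,"rx":0,"ry":0,"rz":0,"gripper":50},{"dx":-24,"dy":7,"dz":24,"rx":0,"ry":0,"rz":0,"gripper":50},{"dx":-28,"dy":8,"dz":28,"rx":0,"ry":0,"rz":0,"gripper":50},{"dx":-32,"dy":9,"dz":32,"rx":0,"ry":0,"rz":0,"gripper":50},{"dx":-36,"dy":10,"dz":36,"rx":0,"ry":0,"rz":0,"gripper":50},{"dx":-40,"dy":11,"dz":40,"rx":0,"ry":0,"rz":0,"gripper":50},{"dx":-43,"dy":12,"dz":43,"rx":0,"ry":0,"rz":0,"gripper":50},{"dx":-46,"dy":12,"dz":46,"rx":0,"ry":0,"rz":0,"gripper":50},{"dx":-48,"dy":12,"dz":48,"rx":0,"ry":0,"rz":0,"gripper":50},{"dx":-50,"dy":12,"dz":50,"rx":0,"ry":0,"rz":0,"gripper":50},{"dx":-52,"dy":12,"dz":52,"rx":0,"ry":0,"rz":0,"gripper":50},{"dx":-52,"dy":12,"dz":52,"rx":0,"ry":0,"rz":0,"gripper":50}]'
python3 - <<'E'
from h import *
a=bot.snapshot("scene")["img"][150:310,320:500];b=bot.snapshot("side")["img"][100:260,200:380]
cv2.imwrite("pics/c5.png",np.hstack([cv2.resize(i,None,fx=2.2,fy=2.2) for i in(a,b)]))
E
```

```text
clock: 9.07
eef_pos: [0.543, -0.0361, 0.0167]
tcp_rot: [[-0.0, 1.0, -0.0], [0.707, -0.0, -0.707], [-0.707, -0.0, -0.707]]
force: [0.2, 2.4, -0.6]
opening: 0.044
grip_force: 1.0
```

View pics/c5.png

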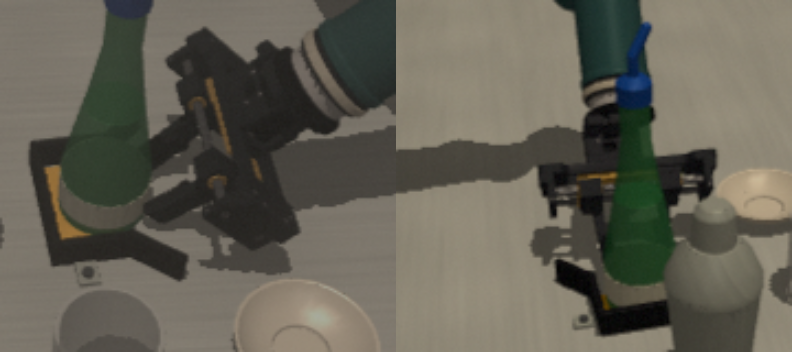

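The bottle is inside the bay with a few millimetres of yellow still showing at the back wall. I creep forward and watch the force.

```bash
python3 -m jog '[{"dx":-1,"dy":0,"dz":1,"rx":0,"ry":0,"rz":0,"gripper":50},{"dx":-2,"dy":0,"dz":2,"rx":0,"ry":0,"rz":0,"gripper":50},{"dx":-3,"dy":0,"dz":3,"rx":0,"ry":0,"rz":0,"gripper":50},{"dx":-4,"dy":0,"dz":4,"rx":0,"ry":0,"rz":0,"gripper":50},{"dx":-4,"dy":0,"dz":4,"rx":0,"ry":0,"rz":0,"gripper":50}]'
python3 -m jog '[{"dx":-1,"dy":0,"dz":1,"rx":0,"ry":0,"rz":0,"gripper":50},{"dx":-2,"dy":0,"dz":2,"rx":0,"ry":0,"rz":0,"gripper":50},{"dx":-2,"dy":0,"dz":2,"rx":0,"ry":0,"rz":0,"gripper":50}]'
```

```text
clock: 9.8
eef_pos: [0.543, -0.0416, 0.0167]
tcp_rot: [[0.0, 1.0, -0.0], [0.707, -0.0, -0.707], [-0.707, 0.0, -0.707]]
force: [0.7, 2.3, 0.3]
opening: 0.0439
grip_force: 1.3
clock: 10.18
eef_pos: [0.5429, -0.0444, 0.0167]
tcp_rot: [[-0.0, 1.0, -0.0], [0.707, -0.0, -0.707], [-0.707, -0.0, -0.707]]
force: [-0.3, 3.0, -0.5]
opening: 0.0443
grip_force: 1.3
```

```bash
python3 -m jog '[{"dx":-1,"dy":0,"dz":1,"rx":0,"ry":0,"rz":0,"gripper":50},{"dx":-1,"dy":0,"dz":1,"rx":0,"ry":0,"rz":0,"gripper":50}]' | grep -E "eef|force:"
python3 -m jog '[{"dx":-1,"dy":0,"dz":1,"rx":0,"ry":0,"rz":0,"gripper":50},{"dx":-1,"dy":0,"dz":1,"rx":0,"ry":0,"rz":0,"gripper":50}]'| grep -E "eef|force:"
python3 - <<'E'
from h import *
a=bot.snapshot("scene")["img"][180:280,325:425]
b=bot.snapshot("side")["img"][190:290,250:350]
cv2.imwrite("pics/c6.png",np.hstack([cv2.resize(i,None,fx=4,fy=4,interpolation=cv2.INTER_CUBIC) for i in(a,b)]))
E
```

```text
eef_pos: [0.543, -0.0455, 0.0167]
force: [0.1, 4.7, -0.5]
grip_force: 2.0
eef_pos: [0.5434, -0.046, 0.0166]
force: [-0.7, 8.0, 0.6]
grip_force: 4.1
```

View pics/c6.png

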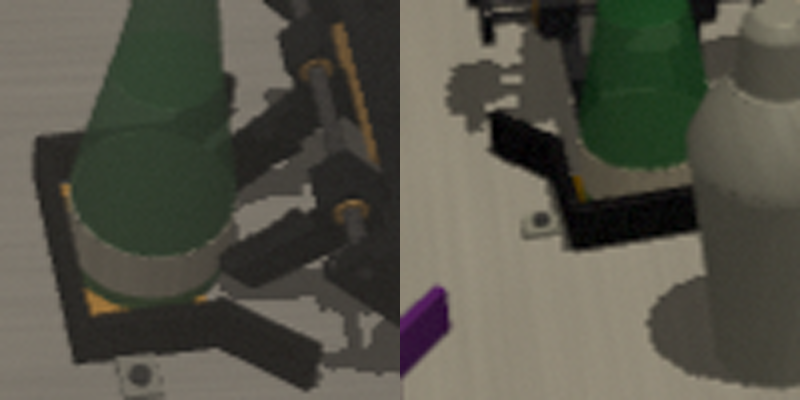

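The force has risen to 8 N with the bottle touching the back wall and roughly centred. Next I back straight out, check, and hand in.

```bash
python3 -m jog '[{"dx":2,"dy":0,"dz":-2,"rx":0,"ry":0,"rz":0,"gripper":50},{"dx":6,"dy":0,"dz":-6,"rx":0,"ry":0,"rz":0,"gripper":50},{"dx":15,"dy":0,"dz":-15,"rx":0,"ry":0,"rz":0,"gripper":50},{"dx":30,"dy":0,"dz":-30,"rx":0,"ry":0,"rz":0,"gripper":50},{"dx":50,"dy":0,"dz":-50,"rx":0,"ry":0,"rz":0,"gripper":50},{"dx":70,"dy":0,"dz":-75,"rx":0,"ry":0,"rz":0,"gripper":50},{"dx":80,"dy":0,"dz":-100,"rx":0,"ry":0,"rz":0,"gripper":50},{"dx":80,"dy":0,"dz":-130,"rx":0,"ry":0,"rz":0,"gripper":50},{"dx":80,"dy":0,"dz":-130,"rx":0,"ry":0,"rz":0,"gripper":50},{"dx":80,"dy":0,"dz":-130,"rx":0,"ry":0,"rz":0,"gripper":50}]' | head -2
python3 - <<'E'
from h import *
I=[]
for n,o in(("scene",(180,325)),("side",(190,250))):
    s=bot.snapshot(n);im=s["img"].copy()
    for d in bot.mark_of("bottle",s)[:1]: print(n,d["p"],ray(s,d["xy"],0))
    c=np.array([.546,-.080])
    for z,k in((.012,.038),(.042,.038)):
        q=proj(s,[(c[0]+k*np.cos(t),c[1]+k*np.sin(t),z) for t in np.linspace(0,6.28,60)])
        cv2.polylines(im,[np.round(q*16).astype(np.int32)],True,(0,0,255),1,cv2.LINE_AA,4)
    I.append(cv2.resize(im[o[0]:o[0]+100,o[1]:o[1]+100],None,fx=4,fy=4))
cv2.imwrite("pics/c7.png",np.hstack(I))
E
```

```text
clock: 12.02
eef_pos: [0.5427, 0.1013, 0.0519]
scene 0.83 [ 5.33467025e-01 -8.16152676e-02 -1.11022302e-16]
side 0.9 [ 0.55391468 -0.06558901  0.        ]
```

View pics/c7.png

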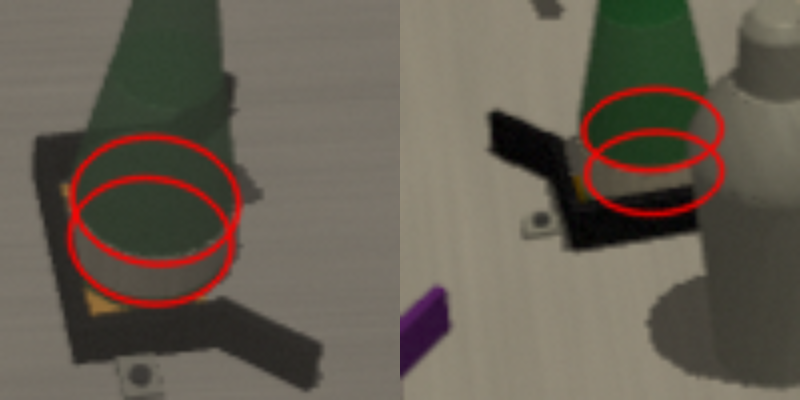

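The bottle's label edges lie within about 2–4 mm of the model circle at the bay origin. It is upright, against the wall and clear of the arm.

```bash
python3 -c "
from station import bot
print(bot.job_done())"
```

```text
the job is handed in; nothing more can be done
None
```

The bottle stands upright in the black-fenced bay against its back wall, the arm is withdrawn, and the job is handed in, but the hand-in gave no verdict; I only moved the bottle and did not re-measure the shaker, cup and dish.

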